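Open the stall's spring-lid money box

ROBOT

A 7-joint arm with a two-finger parallel gripper is mounted at the origin on the work surface. World frame = base frame: x ahead of the robot, y to its left, z up, the work surface at z = 0. Lengths are in mm, angles in rad, forces in N, time in s.
With the tool pointing down it reaches from about 425 to 925 mm from the base axis. Payload 6.8 kg.
Tool frame: the origin (TCP) lies on the centre line of the jaws, within the pads' length; the fingertips stand 25 mm ahead of it and the grasp point (between the pads) lies 6 mm ahead of it (robot.tcp_to_tips is the z of the fingertips in the tool frame, in mm); z points along the fingers, y is the line along which they close (so a half turn about z gives the same grasp; the last joint's range is limited). The gripper opens to 88 mm and grips with 3 to 60 N. Pads are 20 mm wide; open, the fingers measure 115 mm over their backs; the gripper's body (75 mm by 178 mm) begins 61 mm behind the grasp point.
Start: joints at [1.2, 0.477, 0.022, 1.555, -0.011, 1.109, -0.083], TCP at [175.363, -651.839, 247.664] pointing down, gripper open.
Joint ranges: [-2.96, 2.96], [-0.34, 2.1], [-1.41, 1.46], [0.24, 2.44], [-1.37, 4.51], [0.17, 1.92], [-2.96, 2.96]. Speed limits (rad/s): [2.39, 2.39, 3.14, 3.14, 3.14, 3.14, 3.14].

INTERFACE

Orientations are given as [roll, pitch, yaw] about the fixed x, y, z axes, in that order (R = Rz(yaw) Ry(pitch) Rx(roll)).
In Python, from station import robot gives the robot as it stands. The module is installed in compiled form; this text tells all that it offers.
- The arm moves only by the tool servo_tool, never from a script. Its argument "commands" is a list of rows, each a list of 3 entries, a list of its own where there are three numbers: the shift along the tool's x, y, z in m, then the turn about the tool's z in degrees, then the finger opening in m, from 0 to 0.0878. A call has 1 to 20 rows; each row shifts and turns the commanded pose from where the row before left it, along the tool's axes as they then stand; what a row does not reach is not made up. A row lasts 1/10 s, in which the tool goes at most 50 mm and 8.59 degrees, less where a joint would pass 70% of its speed; a pose out of reach is approached as far as the arm can. A call with a gripper value outside its range is refused whole. The fingers move at their own pace and stop on an object; "newtons" is the grip in N (left out, the last holds). Time passes only in rows, so rows that do not move let the fingers close. It gives the time, the measured TCP pose, the force, the opening and the grip force at its end, in the units of the state.
- robot.sense(): the state, without advancing time (a new reading comes with each control period).
- robot.snapshot(name): name is "scene" or "top" or "wrist"; returns a dict with "pixels" (420x560x3 uint8, red, green, blue), "range_z" (420x560 float32, mm along the optical axis (not along the pixel's ray), 0 where there is no reading), "fx", "fy", "cx", "cy" (pixels), "T" (4x4, takes a point from camera to world coordinates). Camera axes: x right, y down, z forward; pixel columns grow to the right and rows downward; lengths in mm; the calibration is good to about 2 mm. A picture is of the moment at which its call begins.
- robot.job_done(): hands the job in; it is judged then, once.
The state is a dict: "time": time; "joint_pos": joint angles; "qd": joint speeds; "joint_torque": joint torques, N m; "tcp_pos": TCP position; "eef_rot": TCP orientation; "contact_force": force on the tool from outside, world axes, zero at the start; "torque": the same for the moment, N m; "width": finger opening in mm; "finger_force": force on a finger pad.
Only numpy, scipy, OpenCV 4.12 (cv2) and the standard library are available. Lean on these libraries where they do the work, as an engineer would, in place of code of your own. Each camera call takes 0.05 s, during which the arm holds its last target. There are 200 camera calls.

TASK

Open the blue money box on the market stall to give change: press its red release tab down until the lid springs up by itself, then push the lid all the way back until it stays fully open. Only touch and push, do not pick anything up; leave the jar, the cup and the spoon as they stand, and finish with the hand clear of everything.

Things in the scene. Friction and masses are not known exactly. Their poses are not given: they have to be found in the camera images.
- moneybox: blue steel money box bolted to the counter, 130 (its x) x 200 (its y) x 85 mm high without the lid, walls 5 mm, on a dark steel foot plate 160 x 230 x 6 mm; open inside above a coin tray 35 mm above the counter. Origin at the centre of its underside, z up; its front, with the red tab, looks along its own -x, the lid's hinge lies along its +x top edge.
- lid (a joint): hinge of the flat lid (130 x 200 x 8 mm, 120 g), in rad: 0 shut and latched (top at 93.5 mm), about 0.97 when the spring pin beneath it has lifted it after release, 1.8 fully open against its stop, leaning back past upright. Above 0.97 the pin no longer helps: the lid falls back to about 0.97 by its weight if left before it is upright (1.57); past upright by about 0.1 it sinks slowly on to the stop by itself. Pushing it takes about 1 to 2 N at the edge.
- tab (a joint): rocker of the red release tab, in rad: 0 at rest, grows as the paddle is pressed down, 0.35 at its stop; the hook lets the lid go at about 0.2 (some 7 mm down at tab_press, 5 N; 12 mm and 8 N at the stop). Springs back when left; the hook does not matter once the lid is up.
- tab_press (a point): point to press: centre of the top of the red paddle (58 mm along the box's x, 60 mm wide along its y), 90 mm above the counter, 117 mm in front of the box's centre. Moves with the tab. Behind the paddle, from 34 mm on towards the box, the tab's red hook rises to 100 mm above the counter.
- lid_edge (a point): middle of the lid's front lower edge, moves with the lid: 130 mm from the hinge; when the lid has sprung up it is about 193 mm above the counter and 8 mm in front of the box's centre. Finger tips fit below it above the red hook.
- lid_hinge (a point): middle of the lid's hinge line, which runs along the box's y: 65 mm behind the box's centre, 85.5 mm above the counter.
- jar: loose amber glass jar with a red cap, 66 mm across, 110 mm tall, beside the box; origin at the centre of its underside. To be left alone.
- cup: loose open steel cup, 72 mm across, 85 mm tall, on the other side of the box; origin at the centre of its underside. To be left alone.
- spoon: loose spoon with a wooden handle, 170 mm long, lying beside the tab; origin at its underside, its x along it. To be left alone.

How it is judged:
By the outcome, as a careful person would: the job done as asked, in the order asked, and still so for the second after the job is handed in, with the robot touching nothing.
It also fails if it takes over 45 s, if anything falls off the work surface, if the arm or the gripper's body presses on something with over 40 N, if the wrist force passes 120 N, or if a joint passes its speed limit or range.

## Working session

There is one attempt and no reset: what is moved stays moved. The work goes in short steps, Python scripts to look and compute and a tool call to move; the robot and the scene stay as the last step left them, time stands still between calls to the robot, and variables do not carry over. Pictures are saved under pics/ and viewed, at most 10 in all, crops included, and the job is handed in when it is done.

Besides the shell and the picture viewer there is one more tool, called after "Call:" as name([rows], argument=value, ...), one row to a line, values as JSON. servo_tool: Moves the arm, as the interface text tells. Its arguments: {"type":"object","properties":{"commands":{"type":"array","items":{"type":"array"}},"newtons":{"type":"number"}},"required":["commands"]}

```bash
mkdir -p pics; python3 - <<'E'
from station import robot
import cv2,numpy as np
s=robot.sense();print(s['time'],s['tcp_pos'],s['eef_rot'],s['width'])
ims=[]
for n in("scene","top"):
    d=robot.snapshot(n);np.savez(n+'.npz',**d);cv2.imwrite(f'pics/{n}0.png',d['pixels'][:,:,::-1])
    print(n,d['fx'],d['T'].round(2).tolist())
E
```

```text
0.0 [ 175.16700263 -651.32119433  246.70408233] [-3.13983611e+00  1.42036448e-04  2.62802010e-01] 87.5123177838614
scene 387.3296726260253 [[0.02, 0.83, -0.55, 997.19], [1.0, -0.03, 0.0, 17.9], [-0.01, -0.55, -0.83, 763.24], [0.0, 0.0, 0.0, 1.0]]
top 537.5103483176075 [[-0.02, -0.99, 0.1, 449.0], [-1.0, 0.02, -0.02, 58.25], [0.02, -0.1, -0.99, 1008.74], [0.0, 0.0, 0.0, 1.0]]
```

View pics/scene0.png

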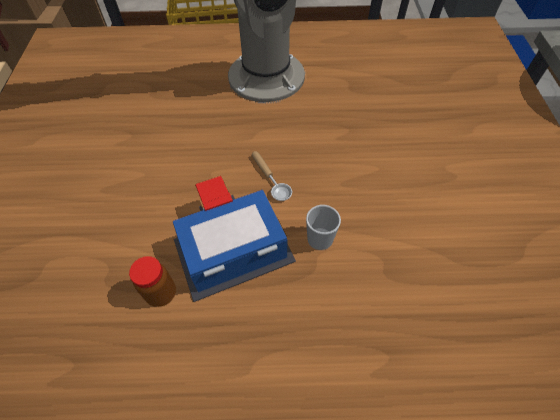

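View pics/top0.png

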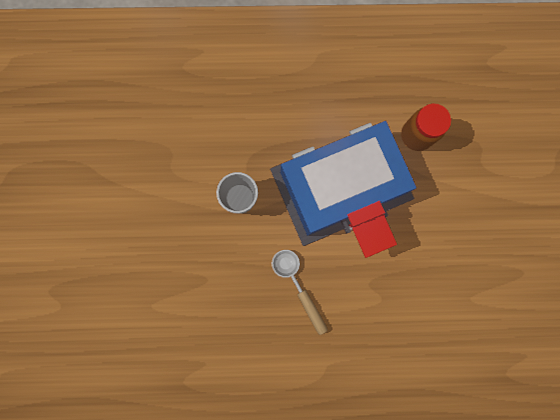

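The pictures show the box at about (347,178) in the top view, with its tab at (373,230) facing the robot. The jar is at (432,122), the cup at (237,193) and the spoon runs from (286,263) to (323,330).

```bash
cat > h.py <<'E'
import numpy as np,cv2
def cloud(d):
    z=d['range_z'].astype(float);v,u=np.indices(z.shape)
    P=np.stack([(u-d['cx'])/d['fx']*z,(v-d['cy'])/d['fy']*z,z,np.ones_like(z)],-1)
    return (P@d['T'].T)[...,:3]
def masks(d):
    h=cv2.cvtColor(d['pixels'],cv2.COLOR_RGB2HSV);H,S,V=[h[...,i].astype(int) for i in range(3)]
    return dict(blue=(H>100)&(H<130)&(S>150),red=((H<5)|(H>175))&(S>180)&(V>120),white=(S<60)&(V>120))
E
python3 - <<'E'
from h import *
for n in("top","scene"):
    d=np.load(n+'.npz');P=cloud(d);m=masks(d);z=P[...,2]
    ok=(d['range_z']>0)
    lid=ok&(m['blue']|m['white'])&(z>85)&(z<105)
    lid=cv2.morphologyEx(lid.astype(np.uint8),cv2.MORPH_OPEN,np.ones((3,3)))
    k,l,st,c=cv2.connectedComponentsWithStats(lid);i=1+st[1:,4].argmax();q=P[l==i]
    r=cv2.minAreaRect(q[:,:2].astype(np.float32));print(n,'lid',r,'z',np.median(q[:,2]))
    k,l,st,c=cv2.connectedComponentsWithStats((ok&m['red']).astype(np.uint8))
    for i in range(1,k):
        if st[i,4]>60:
            q=P[l==i];print(' red',c[i].round(),cv2.minAreaRect(q[:,:2].astype(np.float32)),np.percentile(q[:,2],[5,25,50,75,95]).round())
    for nm,(u,v) in dict(top=dict(cup=(237,175),spoon=(286,263),handle=(323,330)),scene=dict(cup=(322,212))) [n].items(): print(nm,P[v,u].round())
E
```

```text
top lid ((595.18115234375, -67.43082427978516), (127.6478500366211, 181.50192260742188), 22.113311767578125) z 94.69947613487432
 red [433. 120.] ((690.2875366210938, -223.23434448242188), (55.91836929321289, 55.962554931640625), 44.635311126708984) [106. 109. 110. 111. 113.]
 red [372. 229.] ((503.0979919433594, -113.91934204101562), (83.67015075683594, 59.323143005371094), 22.14405059814453) [ 87.  89.  91.  98. 101.]
cup [606. 117.  75.]
spoon [450.  33.   3.]
handle [329. -31.  22.]
scene lid ((603.15625, -76.90087890625), (134.9613800048828, 197.98541259765625), 21.725324630737305) z 93.85854302219849
 red [213. 193.] ((506.0072021484375, -114.53952026367188), (79.49156188964844, 59.589210510253906), 21.20030403137207) [ 88.  89.  91.  99. 100.]
 red [145. 271.] ((686.861328125, -250.4976806640625), (107.20765686035156, 55.458953857421875), 80.58161926269531) [106. 109. 109. 110. 111.]
cup [545. 118.  63.]
```

Call:
servo_tool([
  [[0.015,-0.015,0],0,0],
  [[0.03,-0.03,0],0,0],
  [[0.03,-0.03,0],0,0],
  [[0.03,-0.03,0],0,0],
  [[0.03,-0.03,0],0,0],
  [[0.03,-0.03,0],0,0],
  [[0.03,-0.03,0],0,0],
  [[0.03,-0.03,0],0,0],
  [[0.03,-0.03,0],0,0],
  [[0.03,-0.03,0],0,0],
  [[0.03,-0.03,0],0,0],
  [[0.03,-0.03,0],0,0],
  [[0.03,-0.03,0],0,0],
  [[0.03,-0.027,0],0,0],
  [[0.03,-0.03,0],0,0],
  [[0.015,-0.015,0],-3.5,0],
  [[0,0,0],-3.5,0],
  [[0,0,0],0,0],
])

```text
time: 1.9
tcp_pos: [493.6, -103.2, 247.3]
eef_rot: [-3.141, 0.001, 0.388]
contact_force: [0.5, 0.2, 0.1]
width: 0.1
finger_force: 0.0
```

```bash
cat > look.py <<'E'
import sys
from station import robot
from h import *
def look(n,name):
    d=robot.snapshot(n);cv2.imwrite(f'pics/{name}.png',d['pixels'][:,:,::-1]);np.savez(name+'.npz',**d);return d
C=np.array([599,-75.]);a=np.radians(22)
def box(p): # box frame
    p=np.asarray(p,float);q=p[...,:2]-C;return np.stack([q@[np.cos(a),np.sin(a)],q@[-np.sin(a),np.cos(a)],p[...,2]],-1)
def state():
    s=robot.sense();print('t',s['time'],'tcp',s['tcp_pos'].round(1),'box',box(s['tcp_pos']).round(1),'yaw',np.degrees(s['eef_rot'][2]).round(2),'F',np.round(s['contact_force'],1))
E
python3 - <<'E'
from look import *
state()
d=look('wrist','w1');P=box(cloud(d));m=masks(d)
r=m['red']&(d['range_z']>0)&(P[...,2]<103);q=P[r]
print(len(q),'paddle', [ (lo,q[(q[:,2]>lo)&(q[:,2]<lo+5)].min(0).round(),q[(q[:,2]>lo)&(q[:,2]<lo+5)].max(0).round()) for lo in (87,96)])
pts=q[(q[:,2]>80)];print(cv2.minAreaRect(pts[:,:2].astype(np.float32)))
E
```

```text
t 1.9 tcp [ 493.6 -103.2  247.3] box [-108.3   13.3  247.3] yaw 22.24 F [0.5 0.2 0.1]
6159 paddle [(87, array([-143.,  -32.,   87.]), array([-87.,  28.,  92.])), (96, array([ -85., -155.,   96.]), array([ 48.,  28., 101.]))]
((-37.21458053588867, -51.073272705078125), (92.9601058959961, 260.8426818847656), 52.93791198730469)
```

View pics/w1.png

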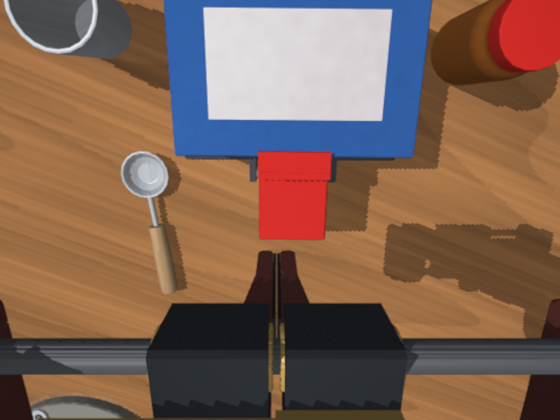

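The wrist view shows the paddle at (293,205), the hook strip at (295,165) and the fingertips pointing just left of the paddle. I'll correct by about 15 mm, then go down.

Call:
servo_tool([
  [[-0.014,0.015,0],0,0],
  [[0,0,0.03],0,0],
  [[0,0,0.04],0,0],
  [[0,0,0.035],0,0],
  [[0,0,0.015],0,0],
  [[0,0,0],0,0],
  [[0,0,0.004],0,0],
  [[0,0,0.004],0,0],
  [[0,0,0.003],0,0],
  [[0,0,0.003],0,0],
  [[0,0,0],0,0],
])

```text
time: 3.05
tcp_pos: [486.3, -122.9, 113.9]
eef_rot: [3.141, 0.0, 0.385]
contact_force: [-1.6, -1.3, 4.2]
width: 0.6
finger_force: 1.8
```

Call:
servo_tool([
  [[0,0,0.003],0,0],
  [[0,0,0.003],0,0],
  [[0,0,0.002],0,0],
  [[0,0,0],0,0],
  [[0,0,0],0,0],
])

```text
time: 3.55
tcp_pos: [483.1, -124.3, 105.6]
eef_rot: [-3.141, 0.007, 0.383]
contact_force: [-10.9, -4.3, 11.7]
width: 0.2
finger_force: 7.6
```

```bash
python3 - <<'E'
from look import *
state()
d=look('top','t2');P=box(cloud(d));m=masks(d)
q=P[(m['blue']|m['white'])&(d['range_z']>0)&(abs(P[...,0])<150)&(abs(P[...,1])<110)]
print(np.percentile(q[:,2],[50,95,99]))
E
```

```text
t 3.55 tcp [ 483.1 -124.3  105.6] box [-125.9   -2.3  105.6] yaw 21.95 F [-10.9  -4.3  11.7]
[131.28331855 488.16927631 490.74360594]
```

View pics/t2.png

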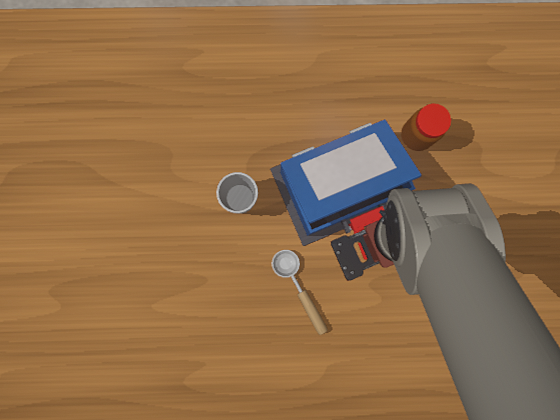

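```bash
python3 - <<'E'
from look import *
look('scene','s2')
E
```

```text
(no output)
```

View pics/s2.png

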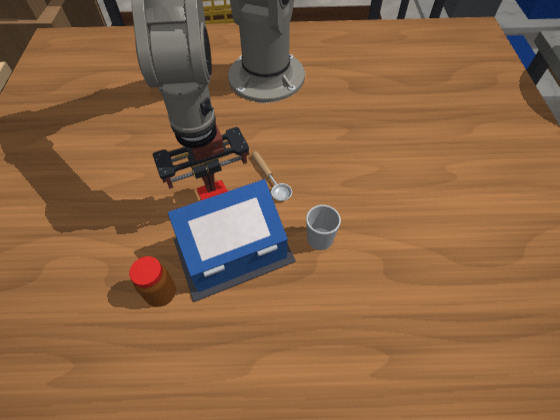

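The lid has left its latch but stands only part-way up, so I'll ease the hand back and let it finish rising.

Call:
servo_tool([
  [[0,0,0],0,0],
  [[0,0,0],0,0],
])

```text
time: 3.85
tcp_pos: [483.1, -124.2, 105.7]
eef_rot: [-3.141, 0.007, 0.383]
contact_force: [-10.0, -4.1, 11.1]
width: 0.3
finger_force: 7.6
```

```bash
cat >> look.py <<'E'
def lidangle(name):
    d=look('scene',name);P=box(cloud(d));w=masks(d)['white']&(d['range_z']>0)&(abs(P[...,1])<80)&(abs(P[...,0])<200)&(P[...,2]>80)&(P[...,2]<230)
    k,l,st,c=cv2.connectedComponentsWithStats(w.astype(np.uint8));i=1+st[1:,4].argmax();q=P[l==i]
    n=np.linalg.svd(q-q.mean(0),full_matrices=False)[2][2];n*=np.sign(n[2]);print('lid',len(q),q.mean(0).round(),'angle',np.arctan2(n[0],n[2]).round(2))
E
python3 - <<'E'
from look import *
state();lidangle('s3')
E
```

```text
t 3.85 tcp [ 483.1 -124.2  105.7] box [-125.9   -2.3  105.7] yaw 21.95 F [-10.   -4.1  11.1]
lid 3090 [ 25.  -4. 132.] angle 0.76
```

Call:
servo_tool([
  [[0,0,-0.01],0,0],
  [[0,0,-0.02],0,0],
  [[0,0,-0.03],0,0],
  [[0,0,-0.02],0,0],
  [[0,0,0],0,0],
  [[0,0,0],0,0],
])

```text
time: 4.5
tcp_pos: [486.8, -122.3, 186.0]
eef_rot: [3.141, -0.001, 0.385]
contact_force: [0.2, 0.5, -0.1]
width: 0.6
finger_force: 0.0
```

```bash
python3 - <<'E'
from look import *
state();lidangle('s4')
E
```

```text
t 4.5 tcp [ 486.8 -122.3  186. ] box [-121.7   -1.8  186. ] yaw 22.07 F [ 0.2  0.5 -0.1]
lid 2965 [ 36.  -4. 140.] angle 0.97
```

Call:
servo_tool([
  [[0.015,0,0],0,0],
  [[0.025,0,0],0,0],
  [[0.025,0,0],0,0],
  [[0.02,0,0],0,0],
  [[0.01,0,0],0,0],
  [[0.008,0,0],0,0],
  [[0.008,0,0],0,0],
  [[0.008,0,0],0,0],
  [[0.008,0,0],0,0],
  [[0.008,0,0],0,0],
  [[0.008,0,0],0,0],
  [[0.008,0,0],0,0],
  [[0.008,0,0],0,0],
  [[0.008,0,0],0,0],
  [[0,0,0],0,0],
])

```text
time: 6.05
tcp_pos: [642.3, -58.8, 185.6]
eef_rot: [-3.141, -0.001, 0.386]
contact_force: [0.6, -0.4, 0.0]
width: 0.3
finger_force: 0.0
```

```bash
python3 - <<'E'
from look import *
state();lidangle('s5')
E
```

```text
t 6.05 tcp [642.3 -58.8 185.6] box [ 46.2  -1.2 185.6] yaw 22.11 F [ 0.6 -0.4  0. ]
lid 1731 [ 70.  -4. 148.] angle 1.54
```

Lid at about 1.54 rad; push on slowly past upright to the stop.

Call:
servo_tool([
  [[0.005,0,0],0,0],
  [[0.005,0,0],0,0],
  [[0.005,0,0],0,0],
  [[0.005,0,0],0,0],
  [[0.003,0,0],0,0],
  [[0,0,0],0,0],
  [[0,0,0],0,0],
  [[0,0,0],0,0],
  [[0,0,0],0,0],
])

```text
time: 7.0
tcp_pos: [662.4, -51.2, 185.7]
eef_rot: [3.141, -0.0, 0.385]
contact_force: [0.3, 0.7, 0.2]
width: 0.6
finger_force: 0.0
```

```bash
python3 - <<'E'
from look import *
state();lidangle('s6')
E
```

```text
t 7.0 tcp [662.4 -51.2 185.7] box [ 67.7  -1.7 185.7] yaw 22.05 F [0.3 0.7 0.2]
lid 11 [ 93. -30. 178.] angle -1.38
```

Call:
servo_tool([
  [[-0.01,0,0],0,0],
  [[-0.025,0,0],0,0],
  [[-0.04,0,0],0,0],
  [[-0.04,0,0],0,0],
  [[-0.04,0,0],0,0],
  [[-0.03,0,-0.03],0,0],
  [[-0.01,0,-0.04],0,0],
  [[0,0,-0.03],0,0],
  [[0,0,0],0,0],
  [[0,0,0],0,0],
  [[0,0,0],0,0],
  [[0,0,0],0,0],
  [[0,0,0],0,0],
  [[0,0,0],0,0],
])

```text
time: 8.45
tcp_pos: [481.6, -124.2, 285.0]
eef_rot: [-3.141, 0.001, 0.385]
contact_force: [-0.3, -0.1, 0.1]
width: 0.6
finger_force: 0.0
```

```bash
python3 - <<'E'
from look import *
state()
d=look('top','t7');P=box(cloud(d));q=P[masks(d)['blue']&(d['range_z']>0)&(abs(P[...,1])<90)&(P[...,2]>110)&(P[...,2]<230)&(P[...,0]>40)]
c=np.polyfit(q[:,2],q[:,0],1);print(len(q),'angle',np.pi/2+np.arctan(c[0]),q[:,2].max(),q[:,0].min(),q[:,0].max())
E
```

```text
t 8.45 tcp [ 481.6 -124.2  285. ] box [-127.3   -1.6  285. ] yaw 22.07 F [-0.3 -0.1  0.1]
142 angle 1.1843614777100806 214.82887985678042 93.52291001543858 100.00672450279633
```

View pics/t7.png

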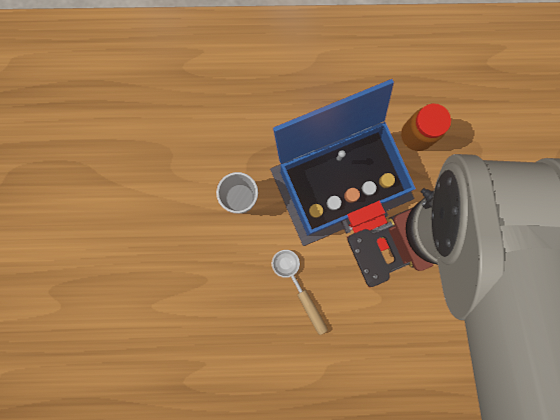

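The lid stands open past upright along (335,115), with the jar, cup and spoon unmoved. One more check that it has settled, then I hand in.

Call:
servo_tool([
  [[0,0,0],0,0],
  [[0,0,0],0,0],
  [[0,0,0],0,0],
  [[0,0,0],0,0],
  [[0,0,0],0,0],
  [[0,0,0],0,0],
  [[0,0,0],0,0],
  [[0,0,0],0,0],
  [[0,0,0],0,0],
  [[0,0,0],0,0],
])

```text
time: 9.5
tcp_pos: [481.8, -124.4, 285.7]
eef_rot: [3.142, -0.0, 0.385]
contact_force: [0.5, -0.2, -0.1]
width: 0.6
finger_force: 0.0
```

```bash
python3 - <<'E'
from look import *
state()
d=look('top','t8');P=box(cloud(d));q=P[masks(d)['blue']&(d['range_z']>0)&(abs(P[...,1])<90)&(P[...,2]>110)&(P[...,2]<230)&(P[...,0]>40)]
o=np.load('t7.npz')
x=np.median(q[:,0]);print(len(q),x,q[:,0].min(),q[:,0].max(),'changed px',(abs(d['pixels'].astype(int)-o['pixels']).max(-1)>25).sum())
if (abs(d['pixels'].astype(int)-o['pixels']).max(-1)>25).sum()<40 and q[:,0].min()>90: print(robot.job_done())
E
```

```text
t 9.5 tcp [ 481.8 -124.4  285.7] box [-127.1   -1.9  285.7] yaw 22.05 F [ 0.5 -0.2 -0.1]
131 97.02411733309648 93.80281311873775 99.46103188488196 changed px 267
```

```bash
python3 - <<'E'
from look import *
a_,b=np.load('t7.npz')['pixels'],np.load('t8.npz')['pixels']
c=abs(a_.astype(int)-b).max(-1)>25
print('lid/box area',c[70:240,265:400].sum(),'arm',c[:,400:].sum(),'items',c[150:340,210:265].sum())
P=box(cloud(np.load('t7.npz')));d=np.load('t7.npz');q=P[masks(d)['blue']&(d['range_z']>0)&(abs(P[...,1])<90)&(P[...,2]>110)&(P[...,2]<230)&(P[...,0]>40)]
print(np.median(q[:,0]))
print(np.argwhere(c[70:240,265:400])[:12]+[70,265])
E
```

```text
lid/box area 32 arm 184 items 0
97.06917075228051
[[216 392]
 [218 389]
 [218 390]
 [220 393]
 [223 385]
 [223 386]
 [223 392]
 [223 393]
 [224 385]
 [224 392]
 [224 394]
 [225 380]]
```

The changed pixels are only at the arm's outline; the lid is still.

```bash
python3 -c "
from station import robot
print(robot.job_done())"
```

```text
the job is handed in; nothing more can be done
None
```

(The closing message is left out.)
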